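# Put the tape spool away and snap the grip case shut

## Task

Put the loose spool of finishing tape into the empty compartment of the open grip case, then swing the lid over and press it down near its front edge just until the catch snaps, and stop pushing there: do not force the lid. Leave the case about where it stands and the other things on the shelf undisturbed.

Things in the scene. Friction and masses are not known exactly. Their poses are not given: they have to be found in the camera images.
- gripcase: Loose grey hard-plastic case, about 0.5 kg, open; a sideways push over about 2.5 N slides it. Base 130 mm deep (x), 190 wide (y), 40 high, walls and floor 3 mm. Origin: centre of the underside; z up, -x the front (catch side, roughly towards the robot), +x the hinge side. A divider 33 mm high at y = +32 mm parts the full small compartment (+y, two spare spools, fixed) from the empty large one (-y)
- compartment (a point): Centre of the floor of the empty compartment, at (0, -30.5, 3) mm in the case's frame, same axes; the compartment runs 62 mm to either side of it along x and 61 mm along y
- lid (a joint): Lid angle in rad: 0 shut, 1.57 upright, 2.15 the stop; starts at 1.6 to 2.0. The springy hinge holds the lid where it is while well open, but nearly shut and not snapped it springs up again. 1 to 2 N at the front edge swings it. Below 0.08 rad the tongue rides over a ridge: a peak of 10 to 12 N near 0.05 rad, then it gives way and snaps home. Over 45 N is forcing it
- lid_hinge (a point): Middle of the hinge line, which runs along the case's y; at (65, 0, 40) mm in the case's frame. The lid is a hollow tray 130 by 190 mm and 16 mm high; its open side lies on this line's level when shut, so its outer face is then 56 mm above the shelf; there it bears on a soft rim seal (about 12 N per mm at the front edge)
- lid_front (a point): Point on the lid's outer (top) face on its centre line, 115 mm from the hinge line, 15 mm behind the front edge: a good place to press. Moves with the lid: its x axis points from the front edge to the hinge, z out of the outer face
- tongue (a joint): Flex in rad of the snap tongue, a flap 50 mm wide at the middle of the lid's front edge. With the lid upright it sticks out forwards (to the front of the case) at the lid's upper edge, its end 38 mm from the outer face. 0 relaxed, positive bent outwards: about 0.1 as it passes the ridge, near 0 again once snapped
- spool_center (a point): Centre (half-way up, 12 mm above its underside) of the loose spool of finishing tape: white plastic flanges 46 mm across, black tape between them, small bore, 24 mm high, 35 g, lying flat with its axis (z) upright. It is the only flanged spool outside the case
- shuttlecock: Bystander: shuttlecock standing on its feathers, cork up, 66 mm across at the foot, 85 mm high. Origin: centre of its underside
- tin: Bystander: flat round steel tin, 60 mm across, 20 mm high. Origin: centre of its underside
- coaster: Bystander: round bamboo coaster, 96 mm across, 7 mm thick. Origin: centre of its underside
Mind the look-alikes: they are no part of the job. Of the things like the gripcase, leave any that is yellow; of the rest the larger one is meant. What is shaped like the part that bears spool_center but red is not meant.

How it is judged:
By the outcome, as a careful person would: the job done as asked, in the order asked, and still so for the second after the job is handed in, with the robot touching nothing.
It also fails if it takes over 58 s, if anything falls off the work surface, if the arm or the gripper's body presses on something with over 40 N, if the wrist force passes 120 N, or if a joint passes its speed limit or range.

## Robot

A 7-joint arm with a two-finger parallel gripper is mounted at the origin on the work surface. World frame = base frame: x ahead of the robot, y to its left, z up, the work surface at z = 0. Lengths are in m, angles in rad, forces in N, time in s.
With the tool pointing down it reaches from about 0.425 to 0.925 m from the base axis. Payload 6.8 kg.
Tool frame: the origin (TCP) lies at the very end of the fingers, on their centre line; the grasp point (between the pads) lies 19 mm behind it; z points along the fingers, y is the line along which they close (so a half turn about z gives the same grasp; the last joint's range is limited). The gripper opens to 85 mm and grips with 20 to 120 N. Pads are 22 mm wide; open, the fingers measure 114 mm over their backs; the gripper's body (76 mm by 85 mm) begins 54 mm behind the grasp point. The pads swing forward as they close: fully open they stand 13 mm farther back than shut.
Start: joints at [-1.41, 0.477, 0.022, 1.555, -0.011, 1.109, -0.083], TCP at [0.179, 0.651, 0.231] pointing down, gripper open.
Joint ranges: [-2.96, 2.96], [-0.34, 2.1], [-1.41, 1.46], [0.24, 2.44], [-1.37, 4.51], [0.17, 1.92], [-2.96, 2.96]. Speed limits (rad/s): [2.39, 2.39, 3.14, 3.14, 3.14, 3.14, 3.14].

## Interface

Orientations are given as a unit quaternion [w, x, y, z].
In Python, from station import get_obs, read_camera, hand_in gives the robot as it stands.
- The arm moves only by the tool arm_command, never from a script. Its argument "commands" is one flat list of numbers, 7 for each row, row after row: the shift along the tool's x, y, z in m, then the turn, a rotation vector about the tool's x, y, z in degrees, then the opening, from 0 (shut) to 1 (fully open). In form: [tx, ty, tz, rx, ry, rz, fingers, tx, ty, tz, rx, ry, rz, fingers, ...]. A call has 1 to 8 rows; each row is the pose to reach, as a shift and turn from the pose commanded when the call began, along the tool's axes at that moment; what a row does not reach only later rows make up. A row lasts 1/10 s, in which the tool goes at most 50 mm and 8.59 degrees, less where a joint would pass 70% of its speed; a pose out of reach is approached as far as the arm can. A call with a gripper value outside its range is refused whole. The fingers move at their own pace and stop on an object; "force" is the grip in N (left out, the last holds). Time passes only in rows, so rows that repeat a pose let the fingers close. It gives the time, the measured TCP pose, the force, the opening and the grip force at its end, in the units of the state.
- get_obs(): the state, without advancing time (a new reading comes with each control period).
- read_camera(name): name is "scene" or "top" or "wrist"; returns a dict with "img" (384x512x3 uint8, red, green, blue), "camera_matrix" (3x3 intrinsics, pixels), "pose" (4x4, takes a point from camera to world coordinates). Camera axes: x right, y down, z forward; pixel columns grow to the right and rows downward; lengths in m; the calibration is good to about 2 mm. A picture is of the moment at which its call begins. There is no depth.
- hand_in(): hands the job in; it is judged then, once.
The state is a dict: "t": time; "q": joint angles; "joint_vel": joint speeds; "joint_torque": joint torques, N m; "eef_pos": TCP position; "tool_rot": TCP orientation; "contact_force": force on the tool from outside, world axes, zero at the start; "torque": the same for the moment, N m; "gripper_width": opening from 0.0 (shut) to 1.0 (fully open); "grasp_force": force on a finger pad.
Only numpy, scipy, OpenCV 4.12 (cv2) and the standard library are available. Lean on these libraries where they do the work, as an engineer would, in place of code of your own. Each camera call takes 0.05 s, during which the arm holds its last target. There are 200 camera calls.

## Working session

There is one attempt and no reset: what is moved stays moved. The work goes in short steps, Python scripts to look and compute and a tool call to move; the robot and the scene stay as the last step left them, time stands still between calls to the robot, and variables do not carry over. Pictures are saved under pics/ and viewed, at most 10 in all, crops included, and the job is handed in when it is done.

Besides the shell and the picture viewer there is one more tool, called after "Emit:" by a JSON object that holds its "name" and its "arguments", one argument or row to a line. arm_command: Moves the arm, as the interface text tells. Its arguments: {"type":"object","properties":{"commands":{"type":"array","items":{"type":"number"}},"force":{"type":"number"}},"required":["commands"]}

```bash
mkdir -p pics; cat > h.py <<'E'
import numpy as np,cv2
from station import get_obs,read_camera,hand_in
def snap(n,f):
    c=read_camera(n); cv2.imwrite('pics/'+f,cv2.cvtColor(c['img'],cv2.COLOR_RGB2BGR)); np.savez('pics/'+f+'.npz',**c); return c
def ray(c,u,v):
    K=c['camera_matrix'];P=c['pose'];d=P[:3,:3]@np.linalg.solve(K,[u,v,1.]);return P[:3,3],d
def onz(c,u,v,z):
    o,d=ray(c,u,v);return o+d*(z-o[2])/d[2]
def proj(c,p):
    P=c['pose'];q=c['camera_matrix']@(P[:3,:3].T@(np.asarray(p)-P[:3,3]));return q[:2]/q[2]
E
python3 - <<'E'
from h import *
a=snap('top','t1.png');b=snap('scene','s1.png')
for c in(a,b): print(np.round(c['pose'],3),c['camera_matrix'][0,0])
o=get_obs();print({k:np.round(v,3) for k,v in o.items()})
E
```

```text
[[-0.021 -0.99   0.143  0.375]
 [-1.     0.02  -0.008  0.017]
 [ 0.005 -0.143 -0.99   0.882]
 [ 0.     0.     0.     1.   ]] 366.1781480455312
[[-0.84   0.306 -0.447  0.877]
 [ 0.542  0.458 -0.705  0.629]
 [-0.011 -0.834 -0.551  0.564]
 [ 0.     0.     0.     1.   ]] 354.1856011690284
{'t': np.float64(0.1), 'q': array([-1.41 ,  0.478,  0.022,  1.556, -0.012,  1.109, -0.083]), 'joint_vel': array([ 0.001, -0.002, -0.001, -0.002,  0.   ,  0.   , -0.001]), 'joint_torque': array([ 4.0000e-03, -5.9776e+01,  1.6130e+00, -2.8196e+01,  1.3000e-02,
        5.0000e-03,  0.0000e+00]), 'eef_pos': array([0.179, 0.65 , 0.23 ]), 'tool_rot': array([-0.   ,  0.134,  0.991, -0.001]), 'contact_force': array([ 0.119, -0.08 , -0.453]), 'torque': array([-0.016,  0.021, -0.051]), 'grasp_force': np.float64(0.0), 'gripper_width': np.float64(0.998)}
```

View pics/t1.png

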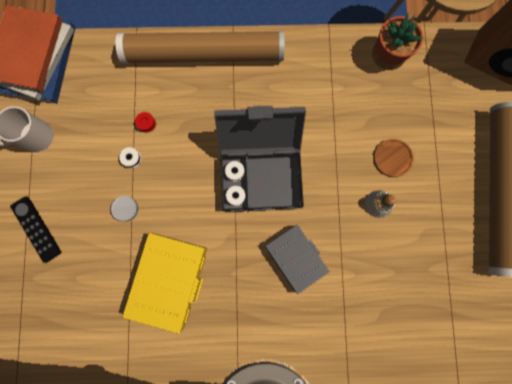

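View pics/s1.png

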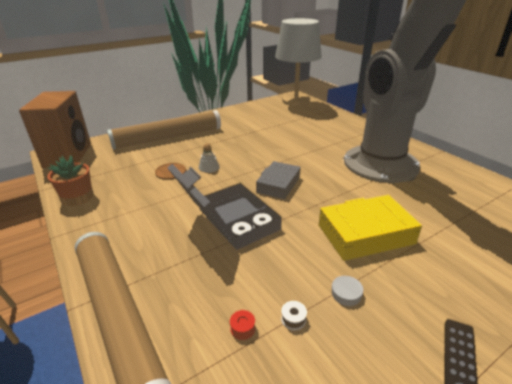

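Top view: the candidates are the white spool (129,157), red spool (145,122), tin (124,208), and the case's fixed spares (235,170) and (235,195). I choose the white one at (129,157). The case meant is the open grey one at (260,160), not the small grey one (296,258) or the yellow one (165,283).

```bash
python3 - <<'E'
from h import *
c=dict(np.load('pics/t1.png.npz'));im=c['img']
hsv=cv2.cvtColor(im,cv2.COLOR_RGB2HSV)
m=cv2.inRange(hsv,(0,0,150),(180,50,255));m[:100]=0
n,l,s,ce=cv2.connectedComponentsWithStats(m)
for i in range(1,n):
    if s[i,4]>60: print(s[i],ce[i],onz(c,*ce[i],.024))
m=cv2.inRange(hsv,(0,0,0),(180,110,95));m[:100]=0;m[215:]=0;m[:,:205]=0;m[:,315:]=0
m=cv2.morphologyEx(m,cv2.MORPH_OPEN,np.ones((3,3)))
for f in m[100:215:6]: 
    x=np.where(f)[0]; print(x.min() if len(x) else None,x.max() if len(x) else None,end='; ')
cr=cv2.resize(im[95:225,100:320],None,fx=3.6,fy=3.6,interpolation=cv2.INTER_CUBIC)
cv2.imwrite('pics/crop1.png',cr[:,:,::-1])
E
```

```text
[  6 112  26  30 156] [ 22.96153846 130.17307692] [0.66597459 0.56775875 0.024     ]
[120 148  19  18 232] [128.67241379 156.67241379] [0.59498432 0.31045562 0.024     ]
[225 161  19  20 250] [234.196 170.076] [0.55704517 0.05785922 0.024     ]
[226 185  19  21 264] [235.17424242 195.08712121] [0.49664584 0.05635522 0.024     ]
[111 197  25  24 461] [123.1626898  208.10845987] [0.47117525 0.31995903 0.024     ]
None None; None None; 215 304; 215 304; 216 303; 216 302; 217 301; 218 300; 219 299; 220 299; 220 299; 220 300; 220 300; 221 300; 221 301; 221 301; 221 302; 221 302; 222 294; None None;
```

View pics/crop1.png

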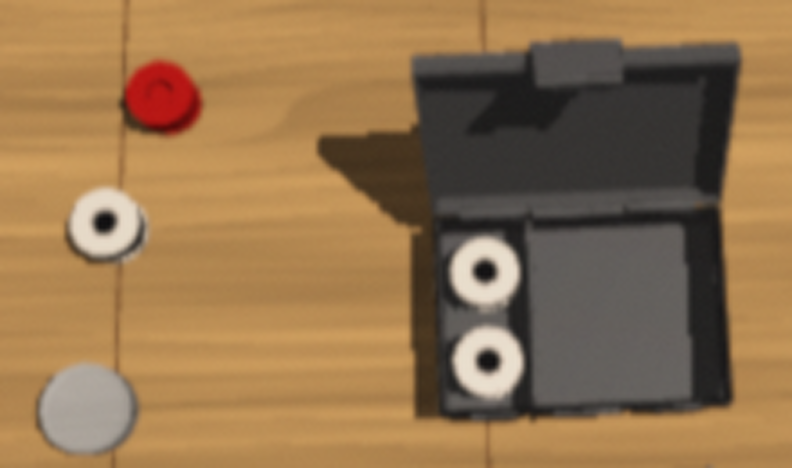

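Close crop: the white-flanged spool on its own (crop 105,222) is the right one. The case rim corners are at crop (438,415), (732,403), (435,205) and (720,207).

```bash
cat >> h.py <<'E'
from scipy.spatial.transform import Rotation as R
def rel(target,tx_dir=None):
    "tool-frame shift & turn to world target; tx_dir: yaw of tool x (deg), tool down"
    o=get_obs();w,x,y,z=o['tool_rot'];r=R.from_quat([x,y,z,w])
    s=r.inv().apply(np.asarray(target)-o['eef_pos'])
    t=np.zeros(3)
    if tx_dir is not None:
        a=np.radians(tx_dir);c,s_=np.cos(a),np.sin(a)
        G=R.from_matrix(np.array([[c,s_,0],[s_,-c,0],[0,0,-1]]))
        t=np.degrees((r.inv()*G).as_rotvec())
    print('shift',np.round(s,4),'turn',np.round(t,2),'dist',np.linalg.norm(s))
E
python3 - <<'E'
from h import *
c=dict(np.load('pics/t1.png.npz'))
P=[onz(c,100+u/3.6,95+v/3.6,.04) for u,v in[(438,415),(732,403),(435,205),(720,207)]]
print(np.round(P,3));print(np.mean(P,0))
print('red',onz(c,144,120,.024),'spoolbase',onz(c,129.5,158,.012))
rel([.595,.31,.17],180)
E
```

```text
[[ 0.46   0.087  0.04 ]
 [ 0.463 -0.102  0.04 ]
 [ 0.598  0.088  0.04 ]
 [ 0.593 -0.099  0.04 ]]
[ 0.52846252 -0.00629381  0.04      ]
red [0.68587151 0.27572851 0.024     ] spoolbase [0.59471026 0.31245608 0.012     ]
shift [-0.4913 -0.2175  0.0609] turn [-9.00e-02 -1.00e-02 -1.54e+01] dist 0.540717545964477
```

Emit:
{"name": "arm_command", "arguments": {
  "commands": [-0.041,-0.018,0.005,0,0,-1.3,1,-0.082,-0.036,0.01,0,0,-2.6,1,-0.123,-0.054,0.015,0,0,-3.9,1,-0.164,-0.072,0.02,0,0,-5.2,1,-0.205,-0.09,0.025,0,0,-6.5,1,-0.246,-0.108,0.03,0,0,-7.8,1,-0.287,-0.126,0.035,0,0,-9,1,-0.328,-0.144,0.04,0,0,-10.3,1],
  "force": 25
}}

```text
t: 0.9
eef_pos: [0.4583, 0.4233, 0.1908]
tool_rot: [-0.0, 0.044, 0.999, -0.0]
contact_force: [1.1, -0.1, -0.4]
gripper_width: 1.006
grasp_force: 0.0
```

```bash
python3 - <<'E'
from h import *
rel([.595,.311,.15],180)
E
```

```text
shift [-0.1461 -0.0998  0.0408] turn [-0.03 -0.02 -5.04] dist 0.1815853274547797
```

Emit:
{"name": "arm_command", "arguments": {
  "commands": [-0.04,-0.027,0.01,0,0,-1.5,1,-0.08,-0.054,0.02,0,0,-3,1,-0.12,-0.081,0.03,0,0,-4.5,1,-0.146,-0.1,0.041,0,0,-5,1,-0.146,-0.1,0.041,0,0,-5,1,-0.146,-0.1,0.041,0,0,-5,1]
}}

```text
t: 1.5
eef_pos: [0.5938, 0.3112, 0.1493]
tool_rot: [-0.001, 0.002, 1.0, -0.0]
contact_force: [-0.6, 0.2, 0.3]
gripper_width: 1.0
grasp_force: 0.0
```

```bash
python3 - <<'E'
from h import *
c=snap('wrist','w1.png');print(np.round(c['pose'],3))
print(get_obs()['eef_pos'],get_obs()['contact_force'])
im=c['img'];m=cv2.inRange(cv2.cvtColor(im,cv2.COLOR_RGB2HSV),(0,0,150),(180,50,255))
n,l,s,ce=cv2.connectedComponentsWithStats(m)
for i in range(1,n):
    if s[i,4]>200: print(s[i],ce[i],onz(c,*ce[i],.024),onz(c,s[i,0]+s[i,2]/2,s[i,1]+s[i,3]/2,.024))
E
```

```text
[[ 0.005  0.953  0.304  0.516]
 [ 1.    -0.004 -0.002  0.312]
 [-0.001  0.304 -0.953  0.292]
 [ 0.     0.     0.     1.   ]]
[0.59300063 0.31288693 0.14985551] [-0.29204078  0.43307392  0.22066883]
[ 234   15   68   75 4030] [267.05409429  51.97890819] [0.47301836 0.32356731 0.024     ] [0.47342717 0.32438446 0.024     ]
[  0 136  11  39 262] [  3.3778626  157.95038168] [0.56370909 0.0717199  0.024     ] [0.56135876 0.07439769 0.024     ]
[ 233  164   44   49 1401] [254.55745896 189.06067095] [0.59587609 0.31240274 0.024     ] [0.5952982  0.31284331 0.024     ]
[ 428  224   84  100 1268] [462.25946372 269.52208202] [0.68834837 0.53840666 0.024     ] [0.69401758 0.54812263 0.024     ]
```

View pics/w1.png

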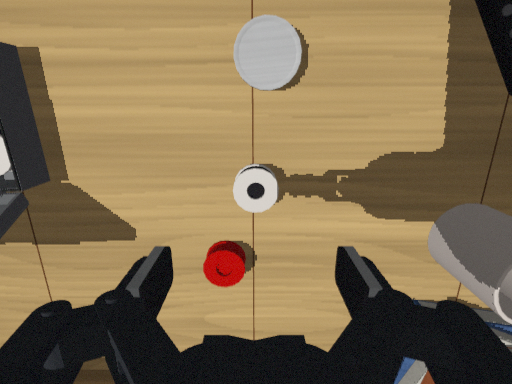

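Wrist view: the white spool is at (255,189), centred between the fingers at world (0.595, 0.312). The red one at (225,263) and the tin at (267,52) are clear.

Emit:
{"name": "arm_command", "arguments": {
  "commands": [-0.001,0,0.04,0,0,0,1,-0.001,0,0.08,0,0,0,0.9,-0.001,0,0.115,0,0,0,0.8,-0.001,0,0.135,0,0,0,0.75,-0.001,0,0.1465,0,0,0,0.75,-0.001,0,0.1465,0,0,0,0.6,-0.001,0,0.1465,0,0,0,0.3,-0.001,0,0.1465,0,0,0,0.3]
}}

```text
t: 2.35
eef_pos: [0.5957, 0.3132, 0.0055]
tool_rot: [0.001, 0.001, 1.0, 0.001]
contact_force: [-0.5, -0.4, 1.3]
gripper_width: 0.527
grasp_force: 26.7
```

Emit:
{"name": "arm_command", "arguments": {
  "commands": [0,0,0,0,0,0,0.3,0,0,0,0,0,0,0.3]
}}

```text
t: 2.55
eef_pos: [0.5953, 0.3125, 0.0047]
tool_rot: [0.001, 0.001, 1.0, 0.0]
contact_force: [1.5, 0.2, -0.6]
gripper_width: 0.53
grasp_force: 26.7
```

Emit:
{"name": "arm_command", "arguments": {
  "commands": [0,0,-0.04,0,0,0,0.3,0,0,-0.08,0,0,0,0.3,0.015,-0.02,-0.11,0,0,0,0.3,0.035,-0.055,-0.12,0,0,0,0.3,0.055,-0.095,-0.12,0,0,0,0.3,0.07,-0.14,-0.12,0,0,0,0.3,0.075,-0.185,-0.12,0,0,0,0.3,0.075,-0.23,-0.12,0,0,0,0.3]
}}

```text
t: 3.35
eef_pos: [0.5183, 0.0809, 0.1244]
tool_rot: [0.0, 0.0, 1.0, 0.0]
contact_force: [0.3, -0.6, -0.6]
gripper_width: 0.525
grasp_force: 26.7
```

```bash
python3 - <<'E'
from h import *
o=get_obs();print(o['eef_pos'],o['gripper_width'],o['grasp_force'])
rel([.52,-.038,.125],181)
c=snap('scene','s2.png');c=snap('wrist','w2.png')
# both into one picture
E
cd pics; python3 -c "
import cv2,numpy as np
a=cv2.imread('s2.png')[90:330,140:400];b=cv2.imread('w2.png')
cv2.imwrite('m2.png',np.hstack([cv2.resize(a,(400,369)),cv2.resize(b,(400,369))[:369]]))"
```

```text
[0.51830927 0.08093852 0.12440917] 0.5254147989089933 26.73849642276764
shift [-0.0018 -0.1189 -0.0006] turn [ 0.03  0.03 -1.06] dist 0.11895199978526443
```

View pics/m2.png

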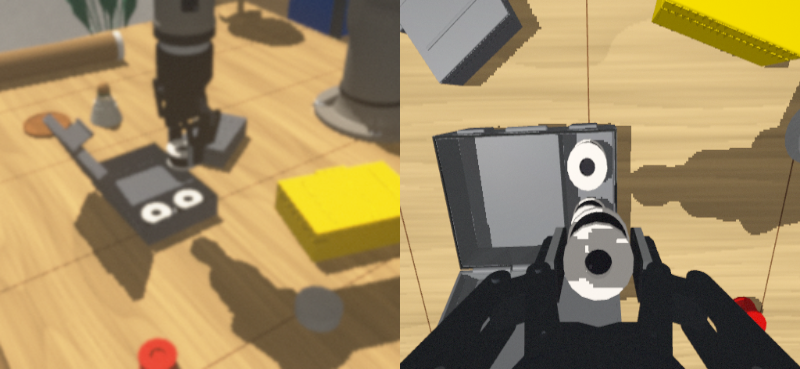

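The spool is held, and the case is seen from above with the empty compartment at m2 pixels (440-560,140-260). I'll refine the case pose from the rim's front corners.

```bash
python3 - <<'E'
from h import *
c=dict(np.load('pics/w2.png.npz'))
f=lambda u,v:onz(c,(u-400)*1.28,v*384/369,.04)
for p in[(434,133),(615,126),(459,270)]: print(f(*p))
E
```

```text
[ 0.46455676 -0.09564934  0.04      ]
[0.4609447  0.08883948 0.04      ]
[ 0.59689322 -0.09718701  0.04      ]
```

Emit:
{"name": "arm_command", "arguments": {
  "commands": [-0.001,-0.04,0,0,0,-0.5,0.3,-0.001,-0.08,0,0,0,-1,0.3,-0.001,-0.119,0,0,0,-1,0.3,-0.001,-0.119,0,0,0,-1,0.3,-0.001,-0.119,0,0,0,-1,0.3]
}}

```text
t: 3.95
eef_pos: [0.5204, -0.0372, 0.1241]
tool_rot: [0.0, -0.007, 1.0, 0.0]
contact_force: [0.3, -0.2, -1.7]
gripper_width: 0.525
grasp_force: 26.8
```

Emit:
{"name": "arm_command", "arguments": {
  "commands": [0,0.002,0.04,0,0,0,0.3,0,0.002,0.075,0,0,0,0.3,0,0.002,0.1,0,0,0,0.3,0,0.002,0.11,0,0,0,0.3,0,0.002,0.1155,0,0,0,0.3,0,0.002,0.1155,0,0,0,0.3]
}}

```text
t: 4.55
eef_pos: [0.5205, -0.0338, 0.0085]
tool_rot: [0.0, -0.008, 1.0, 0.0]
contact_force: [-0.3, 0.4, 0.1]
gripper_width: 0.527
grasp_force: 26.8
```

Emit:
{"name": "arm_command", "arguments": {
  "commands": [0,0,0,0,0,0,0.55,0,0,0,0,0,0,0.65,0,0,0,0,0,0,0.7,0,0,-0.03,0,0,0,0.7,0.0,0,-0.07,0,0,0,0.7,0.04,0,-0.1,0,0,0,0.3,0.08,0,-0.12,0,0,0,0,0.12,0,-0.12,0,0,0,0]
}}

```text
t: 5.35
eef_pos: [0.4008, -0.0366, 0.1309]
tool_rot: [0.003, -0.008, 1.0, 0.0]
contact_force: [0.5, 0.1, -0.6]
gripper_width: 0.195
grasp_force: 0.0
```

```bash
python3 - <<'E'
from h import *
o=get_obs();print(o['eef_pos'],o['gripper_width'],o['contact_force'])
t=snap('top','t3.png');s=snap('scene','s3.png')
a=s['img'][130:270,150:300];b=t['img'][90:230,190:340]
im=np.hstack([cv2.resize(x,(400,373),interpolation=cv2.INTER_CUBIC) for x in(a,b)])
cv2.imwrite('pics/m3.png',im[:,:,::-1])
E
```

```text
[ 0.4008392  -0.03656567  0.13088549] 0.19523052455422998 [ 0.52668355  0.12796441 -0.5944659 ]
```

View pics/m3.png

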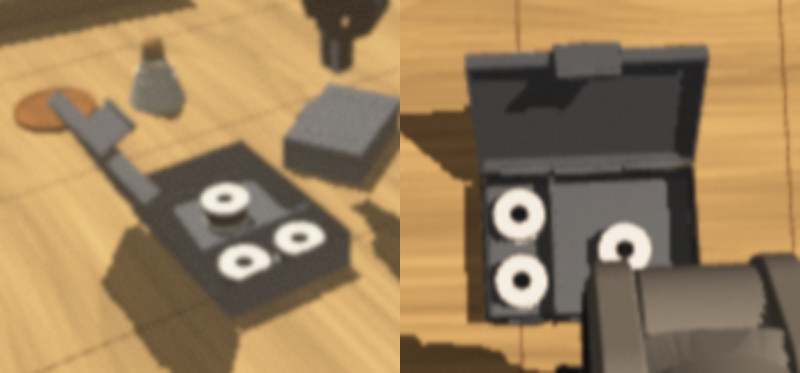

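Scene and top view: the spool lies flat in the large compartment (m3 left 225,200; right 625,247) and nothing else has moved. Next I'll get the lid angle from its upper edge.

```bash
python3 - <<'E'
from h import *
t=dict(np.load('pics/t3.png.npz'))
H=np.array([.5935,-.004,.04])
def pt(r,n,th): return H+np.array([-r*np.cos(th)+n*np.sin(th),0,r*np.sin(th)+n*np.cos(th)])
for th in np.arange(1.5,2.05,.1):
    q=[proj(t,pt(.13,n,th)) for n in(0,.016)]+[proj(t,pt(.117,-.022,th))]
    print(round(th,2),[ (round((x[0]-190)/.375+400),round((x[1]-90)*373/140)) for x in q])
print('path')
for th in (1.9,1.8,1.7,1.6,1.4,1.2,1,.8,.6,.4,.3,.2,.1,.05,0):
    p=pt(.115,.016,th);print(th,np.round(p[[0,2]]+[.011,0],3))
rel([.70,-.004,.26],180)
E
```

```text
1.5 [(590, 136), (589, 115), (590, 168)]
1.6 [(589, 119), (589, 99), (590, 153)]
1.7 [(589, 103), (588, 84), (589, 137)]
1.8 [(589, 88), (588, 70), (589, 122)]
1.9 [(588, 74), (587, 58), (589, 108)]
2.0 [(588, 61), (587, 47), (588, 94)]
path
1.9 [0.657 0.144]
1.8 [0.646 0.148]
1.7 [0.635 0.152]
1.6 [0.624 0.154]
1.4 [0.601 0.156]
1.2 [0.578 0.153]
1 [0.556 0.145]
0.8 [0.536 0.134]
0.6 [0.519 0.118]
0.4 [0.505 0.1  ]
0.3 [0.499 0.089]
0.2 [0.495 0.079]
0.1 [0.492 0.067]
0.05 [0.49  0.062]
0 [0.49  0.056]
shift [-0.3056  0.0286 -0.1327] turn [ 0.03 -0.21  0.84] dist 0.3344122189856432
```

Emit:
{"name": "arm_command", "arguments": {
  "commands": [0.0,0.005,-0.04,0,0,0,0,0.0,0.01,-0.08,0,0,0,0,-0.02,0.015,-0.11,0,0,0,0,-0.055,0.02,-0.13,0,0,0,0,-0.1,0.025,-0.13,0,0,0,0,-0.145,0.03,-0.13,0,0,0,0,-0.19,0.033,-0.13,0,0,0,0,-0.235,0.033,-0.13,0,0,0.5,0]
}}

```text
t: 6.25
eef_pos: [0.6367, 0.001, 0.2584]
tool_rot: [0.0, -0.004, 1.0, 0.0]
contact_force: [-0.0, -0.4, -0.1]
gripper_width: 0.0
grasp_force: 0.0
```

Emit:
{"name": "arm_command", "arguments": {
  "commands": [-0.04,-0.003,0,0,0,0,0,-0.068,-0.005,0.01,0,0,0,0,-0.07,-0.005,0.05,0,0,0,0,-0.07,-0.005,0.09,0,0,0,0,-0.07,-0.005,0.115,0,0,0,0,-0.06,-0.005,0.115,0,0,0,0,-0.05,-0.005,0.115,0,0,0,0,-0.042,-0.005,0.115,0,0,0,0]
}}

```text
t: 7.05
eef_pos: [0.6768, -0.0046, 0.1456]
tool_rot: [0.002, -0.003, 1.0, 0.0]
contact_force: [0.3, 0.1, 0.4]
gripper_width: -0.0
grasp_force: 0.0
```

Emit:
{"name": "arm_command", "arguments": {
  "commands": [0.004,0,0,0,0,0,0,0.008,0,-0.001,0,0,0,0,0.012,0,-0.002,0,0,0,0,0.016,0,-0.003,0,0,0,0,0.02,0,-0.004,0,0,0,0]
}}

```text
t: 7.55
eef_pos: [0.6565, -0.0046, 0.1476]
tool_rot: [0.0, -0.003, 1.0, 0.0]
contact_force: [0.6, -1.5, 0.9]
gripper_width: -0.003
grasp_force: 0.4
```

Emit:
{"name": "arm_command", "arguments": {
  "commands": [0.008,0,-0.002,0,0,0,0,0.016,0,-0.003,0,0,0,0,0.023,0,-0.005,0,0,0,0,0.03,0,-0.006,0,0,0,0,0.037,0,-0.007,0,0,0,0,0.044,0,-0.008,0,0,0,0,0.05,0,-0.008,0,0,0,0,0.056,0,-0.008,0,0,0,0]
}}

```text
t: 8.35
eef_pos: [0.6002, -0.0051, 0.1554]
tool_rot: [0.0, -0.003, 1.0, -0.0]
contact_force: [0.9, -0.3, -0.6]
gripper_width: 0.002
grasp_force: 0.3
```

```bash
python3 - <<'E'
from h import *
o=get_obs();print(o['eef_pos'],o['contact_force'])
t=snap('top','t4.png');s=snap('scene','s4.png')
a=s['img'][90:270,150:342];b=t['img'][90:230,190:340]
im=np.hstack([cv2.resize(x,(400,373),interpolation=cv2.INTER_CUBIC) for x in(a,b)])
cv2.imwrite('pics/m4.png',im[:,:,::-1])
E
```

```text
[ 0.60023449 -0.00511476  0.1554182 ] [ 0.86928672 -0.25264582 -0.64944871]
```

View pics/m4.png

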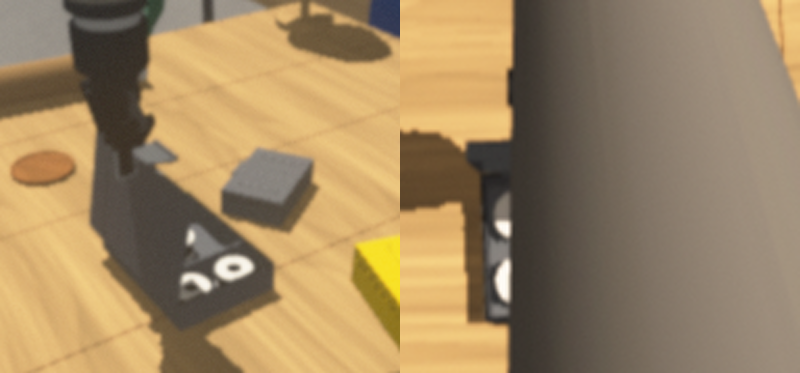

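The lid is swinging forward with the fingertips behind it (m4 125,165), and the case has stayed put. I'll continue along the arc.

Emit:
{"name": "arm_command", "arguments": {
  "commands": [0.011,0,0.001,0,0,0,0,0.022,0,0.003,0,0,0,0,0.033,0,0.006,0,0,0,0,0.044,0,0.011,0,0,0,0,0.054,0,0.016,0,0,0,0,0.064,0,0.022,0,0,0,0,0.073,0,0.029,0,0,0,0,0.081,0,0.037,0,0,0,0]
}}

```text
t: 9.25
eef_pos: [0.5187, -0.0056, 0.1177]
tool_rot: [-0.0, -0.003, 1.0, 0.0]
contact_force: [0.3, -0.4, 1.2]
gripper_width: 0.002
grasp_force: 0.5
```

Emit:
{"name": "arm_command", "arguments": {
  "commands": [0.004,0,0.004,0,0,0,0,0.008,0,0.009,0,0,0,0,0.011,0,0.014,0,0,0,0,0.014,0,0.018,0,0,0,0,0.018,0,0.024,0,0,0,0]
}}

```text
t: 9.75
eef_pos: [0.5021, -0.0057, 0.0942]
tool_rot: [0.001, -0.003, 1.0, 0.0]
contact_force: [1.9, -0.7, 0.1]
gripper_width: 0.0
grasp_force: 0.5
```

```bash
python3 - <<'E'
from h import *
o=get_obs();print(o['eef_pos'],o['contact_force'])
t=snap('top','t5.png');s=snap('scene','s5.png')
a=s['img'][90:270,150:342];b=t['img'][90:230,190:340]
im=np.hstack([cv2.resize(x,(400,373),interpolation=cv2.INTER_CUBIC) for x in(a,b)])
cv2.imwrite('pics/m5.png',im[:,:,::-1])
E
```

```text
[ 0.5021031  -0.00570415  0.09418199] [ 1.92102599 -0.69126851  0.07747779]
```

View pics/m5.png

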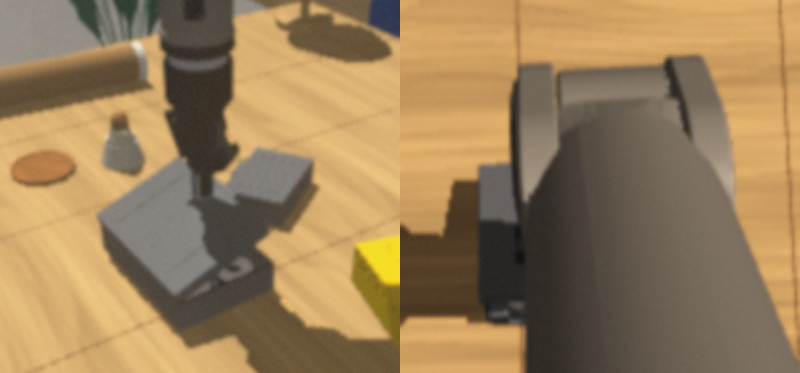

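The lid is down to about 0.35 rad, with the tips near its front on the outer face, and the case is unmoved. I'll go down gently, reading the force.

Emit:
{"name": "arm_command", "arguments": {
  "commands": [0.003,0,0.005,0,0,0,0,0.005,0,0.01,0,0,0,0,0.007,0,0.015,0,0,0,0,0.008,0,0.019,0,0,0,0,0.009,0,0.023,0,0,0,0,0.009,0,0.026,0,0,0,0]
}}

```text
t: 10.45
eef_pos: [0.4919, -0.0059, 0.0678]
tool_rot: [-0.001, -0.003, 1.0, -0.0]
contact_force: [-0.6, 0.1, 2.0]
gripper_width: 0.001
grasp_force: 0.6
```

Emit:
{"name": "arm_command", "arguments": {
  "commands": [0,0,0.001,0,0,0,0,0,0,0.002,0,0,0,0,0,0,0.003,0,0,0,0]
}}

```text
t: 10.75
eef_pos: [0.4926, -0.0058, 0.0653]
tool_rot: [-0.0, -0.003, 1.0, 0.0]
contact_force: [-0.9, -0.1, 1.5]
gripper_width: 0.002
grasp_force: 0.6
```

Emit:
{"name": "arm_command", "arguments": {
  "commands": [0,0,0.001,0,0,0,0,0,0,0.0015,0,0,0,0]
}}

```text
t: 10.95
eef_pos: [0.4926, -0.0058, 0.064]
tool_rot: [-0.0, -0.003, 1.0, 0.0]
contact_force: [-2.1, 0.0, 8.1]
gripper_width: 0.0
grasp_force: 3.9
```

Emit:
{"name": "arm_command", "arguments": {
  "commands": [0,0,0.0005,0,0,0,0,0,0,0.001,0,0,0,0]
}}

```text
t: 11.15
eef_pos: [0.4926, -0.0058, 0.0635]
tool_rot: [-0.0, -0.003, 1.0, 0.0]
contact_force: [-5.2, -0.3, 16.0]
gripper_width: 0.002
grasp_force: 7.6
```

Emit:
{"name": "arm_command", "arguments": {
  "commands": [0,0,0.0005,0,0,0,0,0,0,0.001,0,0,0,0]
}}

```text
t: 11.35
eef_pos: [0.4924, -0.0058, 0.0626]
tool_rot: [-0.0, -0.003, 1.0, 0.0]
contact_force: [-4.6, 0.8, 14.0]
gripper_width: -0.001
grasp_force: 6.7
```

Emit:
{"name": "arm_command", "arguments": {
  "commands": [0,0,0.0005,0,0,0,0,0,0,0.001,0,0,0,0]
}}

```text
t: 11.55
eef_pos: [0.4922, -0.0058, 0.0616]
tool_rot: [-0.0, -0.003, 1.0, 0.0]
contact_force: [-6.5, -0.2, 12.1]
gripper_width: -0.001
grasp_force: 5.7
```

Emit:
{"name": "arm_command", "arguments": {
  "commands": [0.001,0,0.0005,0,0,0,0,0.0015,0,0.001,0,0,0,0]
}}

```text
t: 11.75
eef_pos: [0.4919, -0.0058, 0.0607]
tool_rot: [0.001, -0.003, 1.0, 0.0]
contact_force: [-2.7, -0.2, 10.6]
gripper_width: -0.001
grasp_force: 5.1
```

Emit:
{"name": "arm_command", "arguments": {
  "commands": [0.0003,0,0.0005,0,0,0,0,0.0005,0,0.001,0,0,0,0]
}}

```text
t: 11.95
eef_pos: [0.4916, -0.0058, 0.0596]
tool_rot: [0.001, -0.003, 1.0, 0.0]
contact_force: [-1.1, -0.3, 7.3]
gripper_width: -0.004
grasp_force: 3.0
```

Emit:
{"name": "arm_command", "arguments": {
  "commands": [0.0003,0,0.0005,0,0,0,0,0.0005,0,0.001,0,0,0,0]
}}

```text
t: 12.15
eef_pos: [0.4914, -0.0058, 0.0584]
tool_rot: [0.001, -0.003, 1.0, 0.0]
contact_force: [1.9, -0.7, 2.1]
gripper_width: -0.001
grasp_force: 1.3
```

Emit:
{"name": "arm_command", "arguments": {
  "commands": [0,0,0.0005,0,0,0,0,0,0,0.001,0,0,0,0]
}}

```text
t: 12.35
eef_pos: [0.4901, -0.0058, 0.0567]
tool_rot: [-0.0, -0.004, 1.0, 0.0]
contact_force: [0.9, 0.6, 1.3]
gripper_width: -0.001
grasp_force: 0.3
```

Emit:
{"name": "arm_command", "arguments": {
  "commands": [0,0,0.0005,0,0,0,0,0,0,0.001,0,0,0,0]
}}

```text
t: 12.55
eef_pos: [0.4899, -0.0058, 0.0558]
tool_rot: [-0.0, -0.003, 1.0, 0.0]
contact_force: [-2.0, -0.0, 7.0]
gripper_width: 0.0
grasp_force: 3.6
```

The force fell after the ridge and the seal has just started to bear, so it has snapped. I'll lift and check.

Emit:
{"name": "arm_command", "arguments": {
  "commands": [0,0,-0.01,0,0,0,0,0,0,-0.05,0,0,0,0,0.01,0,-0.1,0,0,0,0,0.04,0.04,-0.12,0,0,0,0,0.06,0.08,-0.13,0,0,0,0,0.06,0.13,-0.13,0,0,0,0,0.06,0.18,-0.13,0,0,0,0,0.06,0.22,-0.13,0,0,0,0]
}}

```text
t: 13.35
eef_pos: [0.4278, 0.2165, 0.1867]
tool_rot: [0.0, -0.004, 1.0, 0.001]
contact_force: [-0.1, -0.1, 0.6]
gripper_width: -0.0
grasp_force: 0.0
```

```bash
python3 - <<'E'
from h import *
o=get_obs();print(o['eef_pos'],o['contact_force'])
t=snap('top','t6.png');s=snap('scene','s6.png')
a=s['img'][130:270,150:300];b=t['img'][90:230,190:340]
im=np.hstack([cv2.resize(x,(400,373),interpolation=cv2.INTER_CUBIC) for x in(a,b)])
H=np.array([.5935,-.004]);
for th in(0,.08,.2):
  for y in(-.095,.095):
    p=[.5935-.13*np.cos(th)+.016*np.sin(th),y-.004,.04+.13*np.sin(th)+.016*np.cos(th)]
    q=proj(s,p);r=proj(t,p);print(th,y,np.round((q-[150,130])*400/150),np.round((r-[190,90])*400/150)+[400,0])
cv2.imwrite('pics/m6.png',im[:,:,::-1])
E
```

```text
[0.42780711 0.21653829 0.18672578] [-0.12850556 -0.06826203  0.59882547]
0 -0.095 [243. 124.] [702. 310.]
0 0.095 [352. 216.] [478. 314.]
0.08 -0.095 [241. 116.] [703. 306.]
0.08 0.095 [351. 207.] [477. 311.]
0.2 -0.095 [237. 104.] [706. 299.]
0.2 0.095 [347. 195.] [476. 304.]
```

View pics/m6.png

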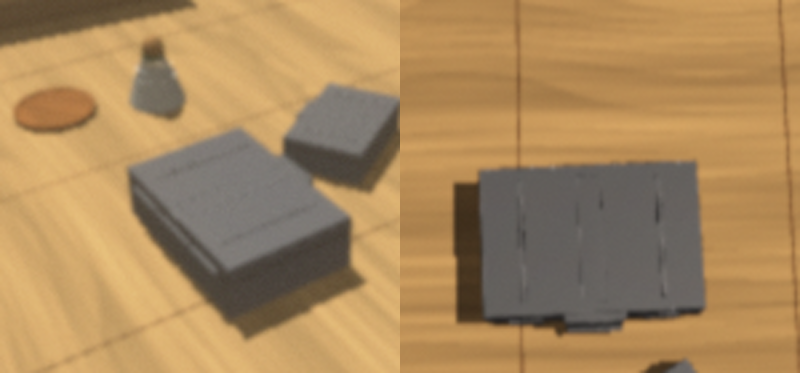

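The lid's front corner sits at m6 (350,216), where a shut lid should be at (352,216). It stays down with the robot clear, and the case and bystanders haven't moved.

```bash
python3 -c "
from h import *
print(hand_in())"
```

```text
the job is handed in; nothing more can be done
None
```

The job is handed in at about 13.5 s of the 58 s: the spool lies in the large compartment, the lid snapped shut at about 16 N peak measured force, and the case and the shelf items in view stayed put.

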